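Swap the specimen carriers on the imaging rail

TASK

On the imaging rail, press the thumb pad of the spring catch so that the carrier with the scallop shell springs out, slide it out and set it down flat on the cork mat. Then slide the carrier with the coral, nose first, along the rail until the catch clicks up behind it, feeling for the end and without ramming it against the end stop, and let go. Leave the two loose scallop shells, the glue bottle and the amber jar where they are.

Things in the scene. Friction and masses are not known exactly. Their poses are not given: they have to be found in the camera images.
- rail: Fixed aluminium rail on the bench; yaw varies. Origin: middle of its mouth, at bench height; x axis along the rail, inwards (push-in direction, away from the robot), y to its left, z up. A black end unit, 42 mm high, is clamped on its inner end; its setting along the rail differs by up to 20 mm either way and is not measured. It carries the catch and a spring ejector.
- landing (a point): Point on the rail's open landing, 40 mm in front of the mouth, on the middle line. The floor on which a carrier's plate slides is 12 mm above the bench and runs from 75 mm in front of the mouth, 64 mm wide, through the rail. Flared guides, up to 22 mm above the bench, flank its last 28 mm before the mouth.
- lips (a point): Point on the middle line, level with the top of the lips (25 mm above the bench; up to 29 mm at the mouth), 65 mm inwards of the mouth. Lips run from the mouth to 150 mm inwards and hold the plate's edges down: underside 21.5 mm above the bench, gap between them 32 mm; the channel under them is 47 mm wide. A plate has 1.5 mm play on each side and above.
- home (a point): Nominal place of a carrier's grip point when the catch clicks: 65 mm inwards of the mouth, 56 mm above the bench; really 35 to 95 mm, by the end unit's and the block's setting. The nose meets the ejector's head 20 mm before the click; it pushes back with 2 N rising to 5 N. About 3 mm past the click is its hard stop: it is delicate, no more than about 15 N there. Sliding over the catch adds 1 to 5 N of drag.
- thumb (a point): Nominal centre of the top of the catch's ribbed black thumb pad, 24 mm above the bench, 58 mm left (+y of the rail) of the rail's middle line, 40 mm inwards of the mouth. The pad is 80 mm long (along the rail) and 26 mm wide; its real centre is up to 20 mm from here along the rail. Only the carrier in the rail stands higher beside it.
- catch (a joint): Spring catch: 0 = up, 0.007 m = fully down. Its ramped step, 5.5 mm high, stands up in the rail floor behind the tail of a carrier that is home. A carrier sliding in pushes it down; so does pressing the thumb pad straight down (3 to 9 N, 6 to 7 mm). Pressed with a carrier home, the ejector pushes that carrier 10 to 20 mm out, over the step; the pad may then be let go.
- done_carrier_grip (a point): Loose carrier (0.15-0.27 kg) with a scallop shell. Plate 90 x 44 x 8 mm (x, y, z); the shell stands near its nose (+x), under 50 mm high. Near its tail a black grip block 30 x 14 mm (x, y), top 58 mm above the underside, clamped in a slot. This point: in the block, 44 mm above the underside, 25 mm from the tail edge and 65 mm from the nose edge, give or take 10 mm (block setting). Starts latched home in the rail.
- next_carrier_grip (a point): Loose carrier (0.15-0.27 kg) with a lump of white coral. Plate 90 x 44 x 8 mm (x, y, z); the coral stands near its nose (+x), under 50 mm high. Near its tail a black grip block 30 x 14 mm (x, y), top 58 mm above the underside, clamped in a slot. This point: in the block, 44 mm above the underside, 25 mm from the tail edge and 65 mm from the nose edge, give or take 10 mm (block setting). Starts on the bench, across the rail from the mat.
- mat: Fixed cork mat, 170 mm (x) by 130 mm (y), 4 mm thick, to the left or the right of the rail; origin at the centre of its underside, on the bench.
- loose_scallop: loose scallop shell, 90 mm across, 14 mm high, on the robot's side of the bench. A bystander; its origin is the centre of its underside.
- small_scallop: loose scallop shell, 72 mm across, 12 mm high, on the robot's side of the bench. A bystander; its origin is the centre of its underside.
- glue_bottle: white plastic glue bottle, 44 mm across, 110 mm high, beyond the carriers. A bystander; its origin is the centre of its underside.
- amber_jar: amber glass jar with a black cap, 56 mm across, 75 mm high, beyond the carriers. A bystander; its origin is the centre of its underside.
Mind the look-alikes: they are no part of the job. What is shaped like the part that bears next_carrier_grip but green or turquoise is not meant.

How it is judged:
By the outcome, as a careful person would: the job done as asked, in the order asked, and still so for the second after the job is handed in, with the robot touching nothing.
It also fails if it takes over 72 s, if anything falls off the work surface, if the arm or the gripper's body presses on something with over 40 N, if the wrist force passes 120 N, or if a joint passes its speed limit or range.

ROBOT

A 6-joint arm with a two-finger parallel gripper is mounted at the origin on the work surface. World frame = base frame: x ahead of the robot, y to its left, z up, the work surface at z = 0. Lengths are in m, angles in rad, forces in N, time in s.
With the tool pointing down it reaches from about 0.35 to 0.85 m from the base axis. Payload 8.1 kg.
Tool frame: the origin (TCP) lies midway between the tips of the shut fingers; the grasp point (between the pads) lies 19 mm behind it; z points along the fingers, y is the line along which they close (so a half turn about z gives the same grasp; the last joint's range is limited). The gripper opens to 85 mm and grips with 20 to 120 N. Pads are 22 mm wide; open, the fingers measure 114 mm over their backs; the gripper's body (76 mm by 85 mm) begins 54 mm behind the grasp point. The pads swing forward as they close: fully open they stand 13 mm farther back than shut.
Start: joints at [1.261, 0.13, 1.488, -0, 1.523, -0.085], TCP at [0.134, 0.585, 0.231] pointing down, gripper open.
Joint ranges: [-2.96, 2.96], [-0.89, 2.26], [0.02, 2.5], [-1.34, 4.48], [0, 2.73], [-2.66, 2.66]. Speed limits (rad/s): [2.39, 2.39, 2.79, 3.14, 3.14, 3.14].

INTERFACE

Orientations are given as a unit quaternion [x, y, z, w].
In Python, from rig import observe, read_camera, get_calibration, close_job gives the robot as it stands. The module is installed in compiled form; this text tells all that it offers.
- The arm moves only by the tool arm_command, never from a script. Its arguments are lists of equal length, an entry for each row: "translation": the shift along the world's x, y, z in m, a list of three; "rotation": the turn, a rotation vector about the world's x, y, z in rad, a list of three; "hand": the closure, from 0 (fully open) to 1 (shut). In form: {"translation": [[tx, ty, tz], ...], "rotation": [[wx, wy, wz], ...], "hand": [hand, ...]}. A call has exactly 8 rows; each row shifts and turns the commanded pose from where the row before left it; what a row does not reach is not made up. A row lasts 1/8 s, in which the tool goes at most 62.5 mm and 10.7 degrees, less where a joint would pass 70% of its speed; a pose out of reach is approached as far as the arm can. A call is refused whole if a number of a shift passes 0.0625 or a number of a turn 0.188, either way. A call with a gripper value outside its range is refused whole. The fingers move at their own pace and stop on an object; "force" is the grip in N (left out, the last holds). Time passes only in rows, so rows that do not move let the fingers close, or fill a call up. It gives the time, the measured TCP pose, the force, the opening and the grip force at its end, in the units of the state.
- observe(): the state, without advancing time (a new reading comes with each control period).
- read_camera(name): name is "scene" or "top" or "wrist"; returns (picture, depth): 400x640x3 uint8, red, green, blue; 400x640 float32, m along the optical axis (not along the pixel's ray), 0 where there is no reading.
- get_calibration(name): a dict with "mtx" (3x3 intrinsics, pixels), "eye" and "attitude" of the camera in the world; the wrist camera has in their place "tool_from_camera" (4x4, takes a point from camera to tool coordinates, whose origin is the TCP and whose axes are the flange's). Camera axes: x right, y up, looking along -z (the intrinsics and any distortion apply to the point x, -y, -z); pixel columns grow to the right and rows downward; lengths in m; the calibration is good to about 2 mm. The wrist camera is an equidistant fisheye: a pixel r from the principal point sees the ray r / f radians off the axis. A picture is of the moment at which its call begins: read the wrist's pose just before it. get_calibration takes no time and is no camera call.
- close_job(): hands the job in; it is judged then, once.
The state is a dict: "time_s": time; "q": joint angles; "joint_vel": joint speeds; "joint_efforts": joint torques, N m; "tool_pos": TCP position; "ee_rot": TCP orientation; "wrist_force": force on the tool from outside, world axes, zero at the start; "wrist_torque": the same for the moment, N m; "gripper_width": opening from 0.0 (shut) to 1.0 (fully open); "grasp_force": force on a finger pad.
Only numpy, scipy, OpenCV 4.12 (cv2) and the standard library are available. Lean on these libraries where they do the work, as an engineer would, in place of code of your own. Each camera call takes 0.05 s, during which the arm holds its last target. There are 200 camera calls.

## Working session

There is one attempt and no reset: what is moved stays moved. The work goes in short steps, Python scripts to look and compute and a tool call to move; the robot and the scene stay as the last step left them, time stands still between calls to the robot, and variables do not carry over. Pictures are saved under pics/ and viewed, at most 10 in all, crops included, and the job is handed in when it is done.

Besides the shell and the picture viewer there is one more tool, called after ">>>" in YAML: its name, and indented under it one key for each argument. arm_command: Moves the arm, as the interface text tells. Its arguments: {"type":"object","properties":{"translation":{"type":"array","items":{"type":"array","items":{"type":"number"}}},"rotation":{"type":"array","items":{"type":"array","items":{"type":"number"}}},"hand":{"type":"array","items":{"type":"number"}},"force":{"type":"number"}},"required":["translation","rotation","hand"]}

```bash
mkdir -p pics; cat > h.py <<'E'
import numpy as np, cv2
from rig import *
from scipy.spatial.transform import Rotation as R
def att(c):
    a=np.array(c["attitude"],float)
    return R.from_quat(a).as_matrix() if a.size==4 else a.reshape(3,3)
def cloud(name,d):
    c=get_calibration(name);K=np.array(c["mtx"])
    v,u=np.mgrid[0:400,0:640]
    x=(u-K[0,2])/K[0,0]*d; y=(v-K[1,2])/K[1,1]*d
    P=np.stack([x,-y,-d],-1)@att(c).T+np.array(c["eye"])
    P[d==0]=np.nan
    return P
E
python3 - <<'E'
from h import *
for n in("scene","top"):
    p,d=read_camera(n); cv2.imwrite(f"pics/{n}0.png",p[:,:,::-1]); np.savez(f"{n}0.npz",p=p,d=d)
    c=get_calibration(n); print({k:np.round(v,3).tolist() if not isinstance(v,str) else v for k,v in c.items()})
s=observe();print(s)
E
```

```text
{'mtx': [[465.452, 0.0, 319.34], [0.0, 465.452, 192.954], [0.0, 0.0, 1.0]], 'eye': [1.223, 0.646, 0.969], 'attitude': [0.164, 0.371, 0.842, 0.355]}
{'mtx': [[499.809, 0.0, 328.165], [0.0, 499.809, 192.197], [0.0, 0.0, 1.0]], 'eye': [0.424, -0.051, 1.463], 'attitude': [0.022, -0.021, -0.696, 0.717]}
{'time_s': 0.1, 'q': array([ 1.26059913e+00,  1.31085034e-01,  1.48919064e+00,  3.38082263e-06,
        1.52305798e+00, -8.53940002e-02]), 'joint_vel': array([-1.00501136e-03, -1.10502689e-05, -2.10133359e-03, -1.16058473e-03,
        7.97643439e-04, -2.22891978e-04]), 'joint_efforts': array([ 9.26545399e-04, -5.70948279e+01, -5.01945019e+01, -2.46264681e-04,
        8.11273843e-03,  2.94383210e-05]), 'tool_pos': array([0.13356183, 0.58440852, 0.23033861]), 'ee_rot': array([ 1.12165103e-01,  9.93689203e-01, -8.53193258e-04, -1.72715632e-04]), 'wrist_force': array([-0.36369963, -0.22115737,  0.92773707]), 'wrist_torque': array([-0.00374735, -0.00685631, -0.02781135]), 'grasp_force': 0.0, 'gripper_width': 0.9996803568232602}
```

View pics/top0.png

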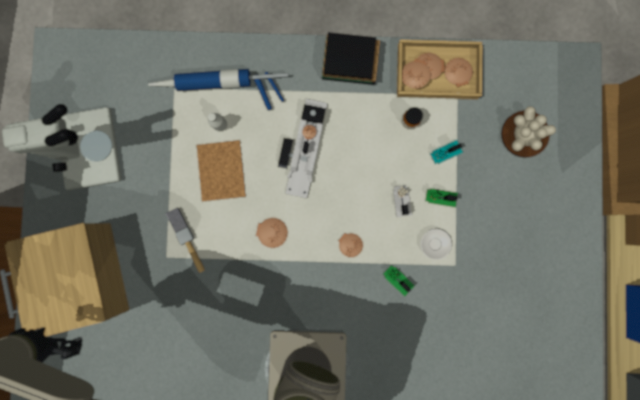

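View pics/scene0.png

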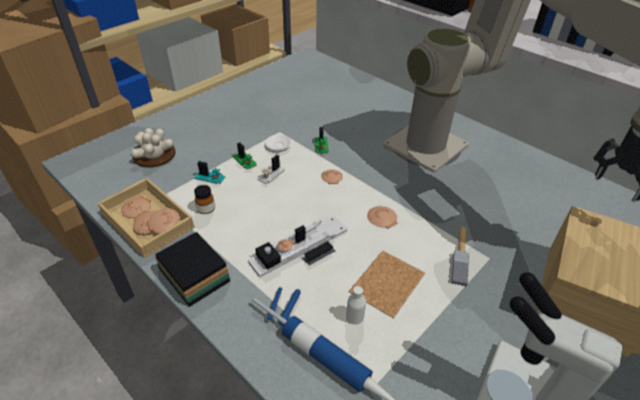

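Top view: the rail runs from the landing at about (298,190) to the end unit at (312,112), with the thumb pad at (286,152). The mat is at (221,170). Candidates for the coral carrier are the grey plate with white coral at (402,200), the green ones at (442,197) and (398,280), and the turquoise one at (447,151). I choose (402,200) and check it in a crop.

```bash
python3 - <<'E'
from h import *
z=np.load("top0.npz");p,d=z["p"],z["d"];P=cloud("top",d)
a=cv2.resize(p[95:205,265:335],None,fx=5,fy=5,interpolation=cv2.INTER_CUBIC)
b=cv2.resize(p[170:225,380:420],None,fx=7,fy=7,interpolation=cv2.INTER_CUBIC)
b=cv2.copyMakeBorder(b,0,550-b.shape[0],0,0,cv2.BORDER_CONSTANT)
cv2.imwrite("pics/crop0.png",np.hstack([a,b])[:,:,::-1])
for (u,v) in [(221,170),(198,143),(239,141),(246,198),(203,200),(286,152),(312,112),(298,190),(306,146),(408,210),(402,200),(272,233),(350,245),(213,115),(414,117),(350,170),(260,215)]:
    print(u,v,np.round(P[v,u],3))
# tall blobs
def box(u0,u1,v0,v1,lo,hi,nm):
    Q=P[v0:v1,u0:u1].reshape(-1,3);Q=Q[(Q[:,2]>lo)&(Q[:,2]<hi)]
    if len(Q)>2:
        c=Q.mean(0);w,V=np.linalg.eigh(np.cov(Q[:,:2].T));print(nm,len(Q),np.round(c,4),np.round(Q.min(0),3),np.round(Q.max(0),3),"ax",np.round(np.degrees(np.arctan2(V[1,1],V[0,1])),1),np.round(np.sqrt(w*12),3))
box(285,335,95,205,.006,.032,"rail low")
box(296,320,125,165,.062,.08,"done block")
box(296,320,98,130,.036,.08,"endunit")
box(276,294,130,175,.018,.03,"pad")
box(385,415,175,225,.045,.08,"next block")
box(385,415,175,225,.005,.08,"next all")
box(190,250,130,210,.002,.01,"mat")
E
```

```text
221 170 [0.57  0.269 0.002]
198 143 [ 0.648  0.341 -0.002]
239 141 [0.656 0.218 0.008]
246 198 [ 0.49   0.193 -0.002]
203 200 [0.48  0.317 0.006]
286 152 [0.626 0.078 0.024]
312 112 [0.738 0.005 0.057]
298 190 [0.517 0.04  0.013]
306 146 [0.638 0.018 0.068]
408 210 [ 0.467 -0.274  0.058]
402 200 [ 0.497 -0.263  0.012]
272 233 [0.39  0.111 0.011]
350 245 [ 0.362 -0.116  0.007]
213 115 [0.711 0.275 0.104]
414 117 [ 0.728 -0.282  0.077]
350 170 [ 0.581 -0.11  -0.   ]
260 215 [ 0.441  0.15  -0.002]
rail low 1799 [0.6169 0.0279 0.0174] [ 0.482 -0.064  0.006] [0.799 0.085 0.032] ax 171.4 [0.093 0.259]
done block 55 [0.6368 0.0204 0.0692] [0.622 0.013 0.063] [0.652 0.029 0.076] ax 171.0 [0.015 0.03 ]
endunit 292 [0.7333 0.0087 0.0419] [ 0.691 -0.016  0.036] [0.763 0.037 0.057] ax -175.7 [0.049 0.06 ]
pad 278 [0.62   0.0779 0.0234] [0.562 0.055 0.018] [0.667 0.1   0.03 ] ax -174.5 [0.038 0.094]
next block 62 [ 0.4721 -0.2669  0.0562] [ 0.453 -0.278  0.045] [ 0.527 -0.257  0.066] ax -174.3 [0.015 0.058]
next all 456 [ 0.4953 -0.2609  0.0192] [ 0.432 -0.3    0.005] [ 0.57  -0.213  0.066] ax -173.7 [0.057 0.103]
mat 2082 [0.5709 0.2694 0.0046] [0.453 0.182 0.002] [0.69  0.365 0.01 ] ax -175.8 [0.156 0.206]
```

View pics/crop0.png

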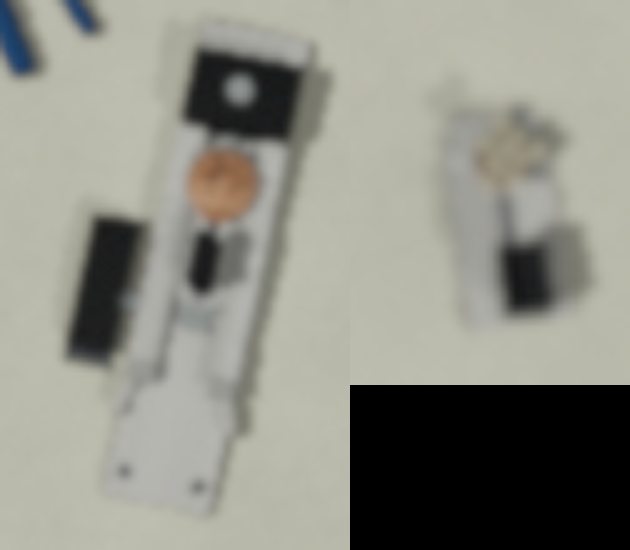

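```bash
cat >> h.py <<'E'
def hit(name,u,v,z):
    c=get_calibration(name);K=np.array(c["mtx"]);r=att(c)@np.array([(u-K[0,2])/K[0,0],-(v-K[1,2])/K[1,1],-1]);e=np.array(c["eye"])
    return e+r*(z-e[2])/r[2]
E
python3 - <<'E'
from h import *
A=lambda x,y:(265+(x+.5)/5-.5,95+(y+.5)/5-.5)
B=lambda x,y:(380+(x-350+.5)/7-.5,170+(y+.5)/7-.5)
def H(f,x,y,z,n): q=hit("top",*f(x,y),z);print(n,np.round(q,4));return q
def yaw(a,b): e=b-a;print("   yaw",np.degrees(np.arctan2(e[1],e[0])))
fl=H(A,102,487,.012,"landFL");fr=H(A,213,515,.012,"landFR")
bl=H(A,205,17,.012,"backL");br=H(A,315,45,.012,"backR");yaw(fl,bl);yaw(fr,br);yaw(fl,fr)
a=H(A,200,49,.042,"EUbl");b=H(A,184,122,.042,"EUfl");yaw(b,a)
c=H(A,303,66,.042,"EUbr");e=H(A,288,140,.042,"EUfr");yaw(e,c)
p=[H(A,*q,.024,"pad") for q in[(66,356),(101,362),(142,222),(97,217)]];yaw(p[0],p[3]);print("padc",np.mean(p,0))
d=[H(A,*q,.070,"done") for q in[(190,289),(208,294),(217,238),(201,232)]];yaw((d[0]+d[1])/2,(d[2]+d[3])/2);print("blk",np.mean(d,0))
n=[H(B,*q,.058,"next") for q in[(510,310),(550,306),(543,246),(502,248)]];yaw((n[0]+n[1])/2,(n[2]+n[3])/2);print("blk",np.mean(n,0))
g=H(B,445,110,.008,"platNL");h=H(B,470,325,.008,"plTL");yaw(h,g)
E
```

```text
landFL [0.5102 0.0777 0.012 ]
landFR [0.4958 0.0126 0.012 ]
backL [0.7889 0.0267 0.012 ]
backR [ 0.7742 -0.0385  0.012 ]
   yaw -10.360438513756746
   yaw -10.401843147691228
   yaw -102.47857963678982
EUbl [0.7626 0.0274 0.042 ]
EUfl [0.7199 0.0352 0.042 ]
   yaw -10.364727975903685
EUbr [ 0.7545 -0.0322  0.042 ]
EUfr [ 0.7112 -0.0248  0.042 ]
   yaw -9.614766634123079
pad [0.5848 0.1001 0.024 ]
pad [0.5819 0.0797 0.024 ]
pad [0.6642 0.0588 0.024 ]
pad [0.6664 0.085  0.024 ]
   yaw -10.484304720277803
padc [0.62433339 0.08089087 0.024     ]
done [0.6195 0.0271 0.07  ]
done [0.6169 0.0169 0.07  ]
done [0.6487 0.0128 0.07  ]
done [0.6519 0.0219 0.07  ]
   yaw -8.121265269733286
blk [0.63425589 0.01968464 0.07      ]
next [ 0.4557 -0.2582  0.058 ]
next [ 0.4578 -0.2742  0.058 ]
next [ 0.4818 -0.2709  0.058 ]
next [ 0.4805 -0.2545  0.058 ]
   yaw 8.165845564890553
blk [ 0.46894212 -0.26442814  0.058     ]
platNL [ 0.5394 -0.2368  0.008 ]
plTL [ 0.4501 -0.2491  0.008 ]
   yaw 7.849251681435416
```

>>> arm_command:
  translation:
    - [0.041,-0.042,0]
    - [0.041,-0.042,0]
    - [0.041,-0.042,0]
    - [0.041,-0.042,0]
    - [0.041,-0.042,0]
    - [0.041,-0.042,0]
    - [0.041,-0.042,0]
    - [0.041,-0.042,0]
  rotation:
    - [0,0,0.044]
    - [0,0,0]
    - [0,0,0]
    - [0,0,0]
    - [0,0,0]
    - [0,0,0]
    - [0,0,0]
    - [0,0,0]
  hand: [1,1,1,1,1,1,1,1]
  force: 40

```text
time_s: 1.1
tool_pos: [0.4626, 0.2473, 0.231]
ee_rot: [0.09, 0.996, -0.0, -0.0]
wrist_force: [1.0, 0.0, 0.4]
gripper_width: 0.002
grasp_force: 0.0
```

>>> arm_command:
  translation:
    - [0.041,-0.042,0]
    - [0.041,-0.042,0]
    - [0.041,-0.042,0]
    - [0.041,-0.042,0]
    - [0,0,-0.04]
    - [0,0,-0.04]
    - [0,0,-0.04]
    - [0,0,-0.04]
  rotation:
    - [0,0,0]
    - [0,0,0]
    - [0,0,0]
    - [0,0,0]
    - [0,0,0]
    - [0,0,0]
    - [0,0,0]
    - [0,0,0]
  hand: [1,1,1,1,1,1,1,1]

```text
time_s: 2.1
tool_pos: [0.6252, 0.0808, 0.0695]
ee_rot: [0.09, 0.996, -0.0, -0.0]
wrist_force: [0.4, 0.3, 0.3]
gripper_width: -0.004
grasp_force: 0.0
```

>>> arm_command:
  translation:
    - [0,0.001,-0.02]
    - [0,0,-0.02]
    - [0,0,-0.003]
    - [0,0,-0.002]
    - [0,0,-0.002]
    - [0,0,-0.002]
    - [0,0,0]
    - [0,0,0]
  rotation:
    - [0,0,0]
    - [0,0,0]
    - [0,0,0]
    - [0,0,0]
    - [0,0,0]
    - [0,0,0]
    - [0,0,0]
    - [0,0,0]
  hand: [1,1,1,1,1,1,1,1]

```text
time_s: 3.1
tool_pos: [0.6265, 0.082, 0.0231]
ee_rot: [0.09, 0.996, 0.0, 0.001]
wrist_force: [1.8, -0.3, 2.8]
gripper_width: 0.003
grasp_force: 1.5
```

>>> arm_command:
  translation:
    - [0,0,-0.002]
    - [0,0,-0.002]
    - [0,0,-0.002]
    - [0,0,0]
    - [0,0,-0.001]
    - [0,0,0]
    - [0,0,0]
    - [0,0,0]
  rotation:
    - [0,0,0]
    - [0,0,0]
    - [0,0,0]
    - [0,0,0]
    - [0,0,0]
    - [0,0,0]
    - [0,0,0]
    - [0,0,0]
  hand: [1,1,1,1,1,1,1,1]

```text
time_s: 4.1
tool_pos: [0.626, 0.082, 0.0168]
ee_rot: [0.09, 0.996, -0.0, 0.0]
wrist_force: [-4.3, -1.0, 15.0]
gripper_width: -0.003
grasp_force: 7.6
```

```bash
python3 - <<'E'
from h import *
p,d=read_camera("top");P=cloud("top",d)
cv2.imwrite("pics/t1.png",cv2.resize(p[95:205,255:335],None,fx=5,fy=5,interpolation=cv2.INTER_CUBIC)[:,:,::-1]);print(np.round(observe()["wrist_force"],1))
E
```

```text
[-4.1 -0.6 14.2]
```

View pics/t1.png

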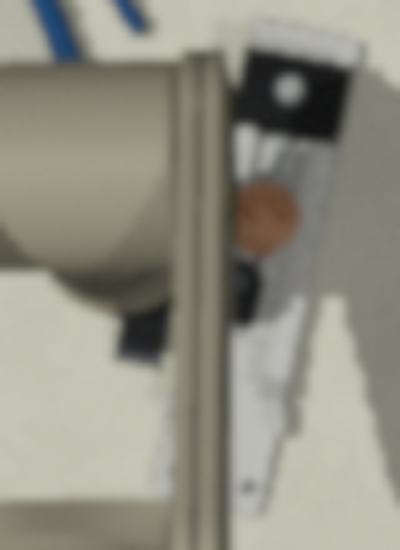

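The shell has moved back about 18 mm, from (272,185) to (266,217), and the block is at (243,293), so the carrier has been ejected. Next I lift and go over the block.

>>> arm_command:
  translation:
    - [0,0,0.01]
    - [0,0,0.05]
    - [0,0,0.04]
    - [-0.005,-0.029,0]
    - [-0.005,-0.029,0]
    - [0,0,0]
    - [0,0,0]
    - [0,0,0]
  rotation:
    - [0,0,0]
    - [0,0,0]
    - [0,0,0]
    - [0,0,0]
    - [0,0,0]
    - [0,0,0]
    - [0,0,0]
    - [0,0,0]
  hand: [1,1,0.5,0,0,0,0,0]

```text
time_s: 5.15
tool_pos: [0.6155, 0.0247, 0.1149]
ee_rot: [0.09, 0.996, 0.0, -0.0]
wrist_force: [-0.6, 0.5, -0.7]
gripper_width: 0.999
grasp_force: 0.0
```

```bash
cat >> h.py <<'E'
def wrist(n):
    s=observe();p,d=read_camera("wrist");c=get_calibration("wrist");K=np.array(c["mtx"]);T=np.array(c["tool_from_camera"])
    v,u=np.mgrid[0:400,0:640];x=(u-K[0,2])/K[0,0];y=(v-K[1,2])/K[1,1];th=np.hypot(x,y)
    k=np.where(th>1e-6,np.tan(np.minimum(th,1.5))/np.maximum(th,1e-9),1)
    P=np.stack([x*k*d,-y*k*d,-d],-1)@T[:3,:3].T+T[:3,3]
    W=P@R.from_quat(s["ee_rot"]).as_matrix().T+s["tool_pos"];W[d==0]=np.nan
    cv2.imwrite(f"pics/{n}.png",p[:,:,::-1]);np.savez(n+".npz",p=p,W=W)
    return s,p,W
def blob(W,m,nm):
    Q=W[m]
    if len(Q)<5: print(nm,"none");return
    c=np.median(Q,0);r=cv2.minAreaRect((Q[:,:2]*1000).astype(np.float32));print(nm,len(Q),np.round(c,4),"rect mm",np.round(r[0],1),np.round(r[1],1),round(r[2],1))
E
python3 - <<'E'
from h import *
s,p,W=wrist("w1");print(s["tool_pos"])
g=p.max(2)<70
c=np.array([.616,.0245])
n=np.hypot(W[...,0]-c[0],W[...,1]-c[1])<.05
blob(W,n&(W[...,2]>.063)&(W[...,2]<.076),"block")
E
```

```text
[0.61552741 0.02473219 0.11491558]
block 977 [0.6139 0.027  0.0715] rect mm [615.7  26.7] [13.7 30.2] 80.1
```

View pics/w1.png

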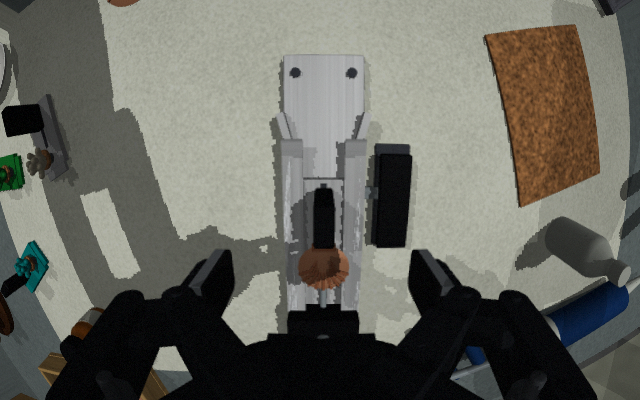

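The wrist view shows the block at (323,218), with its tail edge at (323,179), still held under the lips. The fingers straddle it cleanly, so I grasp.

>>> arm_command:
  translation:
    - [-0.003,0.002,-0.03]
    - [0,0,-0.03]
    - [0,0,-0.017]
    - [0,0,0]
    - [0,0,0]
    - [0,0,0]
    - [0,0,0]
    - [0,0,0]
  rotation:
    - [0,0,0]
    - [0,0,0]
    - [0,0,0]
    - [0,0,0]
    - [0,0,0]
    - [0,0,0]
    - [0,0,0]
    - [0,0,0]
  hand: [0,0,0,1,1,1,1,1]
  force: 40

```text
time_s: 6.2
tool_pos: [0.6134, 0.0259, 0.0393]
ee_rot: [0.09, 0.996, 0.0, 0.001]
wrist_force: [0.2, 0.6, 4.3]
gripper_width: 0.16
grasp_force: 45.6
```

>>> arm_command:
  translation:
    - [-0.0049,0.0009,0]
    - [-0.0098,0.0018,0]
    - [-0.0148,0.0027,0]
    - [-0.0148,0.0027,0]
    - [-0.0148,0.0027,0]
    - [-0.0148,0.0027,0]
    - [-0.0148,0.0027,0]
    - [-0.0148,0.0027,0]
  rotation:
    - [0,0,0]
    - [0,0,0]
    - [0,0,0]
    - [0,0,0]
    - [0,0,0]
    - [0,0,0]
    - [0,0,0]
    - [0,0,0]
  hand: [1,1,1,1,1,1,1,1]

```text
time_s: 7.2
tool_pos: [0.5083, 0.0451, 0.0384]
ee_rot: [0.09, 0.996, 0.0, 0.0]
wrist_force: [2.2, -0.0, 3.6]
gripper_width: 0.158
grasp_force: 45.8
```

>>> arm_command:
  translation:
    - [-0.0148,0.0027,0]
    - [-0.0098,0.0018,0.002]
    - [0,0,0.03]
    - [0,0,0.03]
    - [0.009,0.032,0]
    - [0.009,0.032,0]
    - [0.009,0.032,0]
    - [0.009,0.032,0]
  rotation:
    - [0,0,0]
    - [0,0,0]
    - [0,0,0]
    - [0,0,0]
    - [0,0,0]
    - [0,0,0]
    - [0,0,0]
    - [0,0,0]
  hand: [1,1,1,1,1,1,1,1]

```text
time_s: 8.2
tool_pos: [0.5195, 0.1781, 0.0994]
ee_rot: [0.09, 0.996, -0.0, -0.001]
wrist_force: [0.3, -0.2, -2.2]
gripper_width: 0.159
grasp_force: 45.0
```

>>> arm_command:
  translation:
    - [0.009,0.032,0]
    - [0.009,0.032,0]
    - [0.01,0.031,0]
    - [0,0,-0.02]
    - [0,0,-0.02]
    - [0,0,-0.015]
    - [0,0,0]
    - [0,0,0]
  rotation:
    - [0,0,0]
    - [0,0,0]
    - [0,0,0]
    - [0,0,0]
    - [0,0,0]
    - [0,0,0]
    - [0,0,0]
    - [0,0,0]
  hand: [1,1,1,1,1,1,1,1]

```text
time_s: 9.2
tool_pos: [0.5489, 0.272, 0.0457]
ee_rot: [0.091, 0.996, 0.0, 0.0]
wrist_force: [0.7, -0.1, -0.9]
gripper_width: 0.153
grasp_force: 44.9
```

```bash
python3 - <<'E'
from h import *
s,p,W=wrist("w2");print(s["tool_pos"],s["wrist_force"],s["gripper_width"])
E
```

```text
[0.54891801 0.2719751  0.04567046] [ 0.72416009 -0.08891459 -0.94151908] 0.15252937471438846
```

View pics/w2.png

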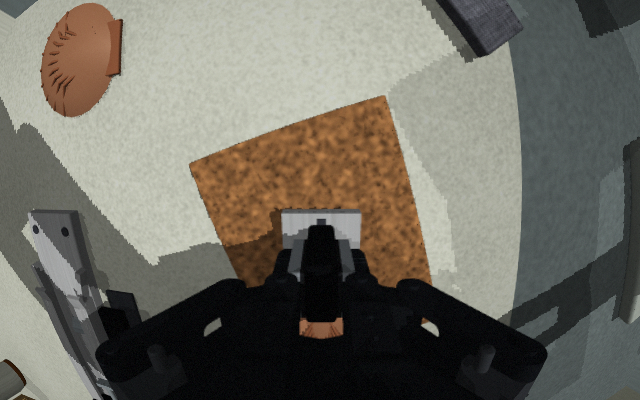

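The carrier hangs level over the mat, its tail edge at (321,210), well inside the mat's near edge. I lower it slowly.

>>> arm_command:
  translation:
    - [0,0,-0.008]
    - [0,0,-0.004]
    - [0,0,-0.002]
    - [0,0,-0.001]
    - [0,0,-0.001]
    - [0,0,-0.001]
    - [0,0,0]
    - [0,0,0]
  rotation:
    - [0,0,0]
    - [0,0,0]
    - [0,0,0]
    - [0,0,0]
    - [0,0,0]
    - [0,0,0]
    - [0,0,0]
    - [0,0,0]
  hand: [1,1,1,1,1,1,1,1]

```text
time_s: 10.25
tool_pos: [0.5492, 0.2727, 0.0304]
ee_rot: [0.09, 0.996, 0.0, 0.001]
wrist_force: [-7.2, -2.4, 12.8]
gripper_width: 0.155
grasp_force: 47.1
```

>>> arm_command:
  translation:
    - [0,0,0.001]
    - [0,0,0]
    - [0,0,0]
    - [0,0,0]
    - [0,0,0]
    - [0,0,0.04]
    - [0,0,0.04]
    - [0,0,0.04]
  rotation:
    - [0,0,0]
    - [0,0,0]
    - [0,0,0]
    - [0,0,0]
    - [0,0,0]
    - [0,0,0]
    - [0,0,0]
    - [0,0,0]
  hand: [1,0,0,0,0,0,0,0]

```text
time_s: 11.25
tool_pos: [0.5485, 0.2722, 0.1504]
ee_rot: [0.09, 0.996, -0.0, -0.0]
wrist_force: [-0.2, -0.0, -0.5]
gripper_width: 0.998
grasp_force: 0.0
```

```bash
python3 - <<'E'
from h import *
s,p,W=wrist("w3");print(s["tool_pos"])
n=np.hypot(W[...,0]-.552,W[...,1]-.273)<.07
blob(W,n&(W[...,2]>.055)&(W[...,2]<.072),"block")
n2=n&(W[...,2]>.008)&(W[...,2]<.018)&(p.min(2)>90);blob(W,n2,"plate")
# plane fit of plate top
Q=W[n2];A=np.c_[Q[:,:2]-Q[:,:2].mean(0),np.ones(len(Q))];print(np.linalg.lstsq(A,Q[:,2],rcond=None)[0])
E
```

```text
[0.54845239 0.27222393 0.15035799]
block 679 [0.5506 0.2726 0.0624] rect mm [552.  272.3] [13.7 30.7] 79.8
plate 1297 [0.5514 0.2832 0.0126] rect mm [566.8 269.9] [44.2 72.2] 79.8
[0.0061483  0.00095994 0.01249823]
```

>>> arm_command:
  translation:
    - [-0.005,-0.036,0.01]
    - [-0.008,-0.055,0]
    - [-0.008,-0.055,0]
    - [-0.008,-0.055,0]
    - [-0.008,-0.055,0]
    - [-0.008,-0.055,0]
    - [-0.008,-0.055,0]
    - [-0.008,-0.055,0]
  rotation:
    - [0,0,0.04]
    - [0,0,0.04]
    - [0,0,0.04]
    - [0,0,0.04]
    - [0,0,0.04]
    - [0,0,0.04]
    - [0,0,0.04]
    - [0,0,0.04]
  hand: [0,0,0,0,0,0,0,0]

```text
time_s: 12.3
tool_pos: [0.4872, -0.1504, 0.1594]
ee_rot: [-0.07, 0.998, -0.0, 0.0]
wrist_force: [1.5, -0.1, -0.2]
gripper_width: 1.001
grasp_force: 0.0
```

>>> arm_command:
  translation:
    - [-0.008,-0.055,0]
    - [-0.007,-0.06,0]
    - [-0.003,0,-0.02]
    - [0,0,-0.02]
    - [0,0,0]
    - [0,0,0]
    - [0,0,0]
    - [0,0,0]
  rotation:
    - [0,0,0]
    - [0,0,0]
    - [0,0,0]
    - [0,0,0]
    - [0,0,0]
    - [0,0,0]
    - [0,0,0]
    - [0,0,0]
  hand: [0,0,0,0,0,0,0,0]

```text
time_s: 13.3
tool_pos: [0.4702, -0.2638, 0.1202]
ee_rot: [-0.07, 0.998, -0.0, 0.001]
wrist_force: [0.6, -0.1, -0.6]
gripper_width: 1.001
grasp_force: 0.0
```

```bash
python3 - <<'E'
from h import *
s,p,W=wrist("w4");print(s["tool_pos"],s["ee_rot"])
n=np.hypot(W[...,0]-.469,W[...,1]+.264)<.08
blob(W,n&(W[...,2]>.053)&(W[...,2]<.064),"block")
n2=n&(W[...,2]>.005)&(W[...,2]<.012);blob(W,n2,"plate")
E
```

```text
[ 0.4701794  -0.26379911  0.12017357] [-6.97532342e-02  9.97564020e-01 -4.48027457e-04  5.58634827e-04]
block 846 [ 0.4634 -0.2657  0.0584] rect mm [ 464.  -265.5] [29.8 14.3] 8.2
plate 3262 [ 0.4866 -0.2637  0.0085] rect mm [ 495.6 -289. ] [ 91.1 100.8] 9.4
```

View pics/w4.png

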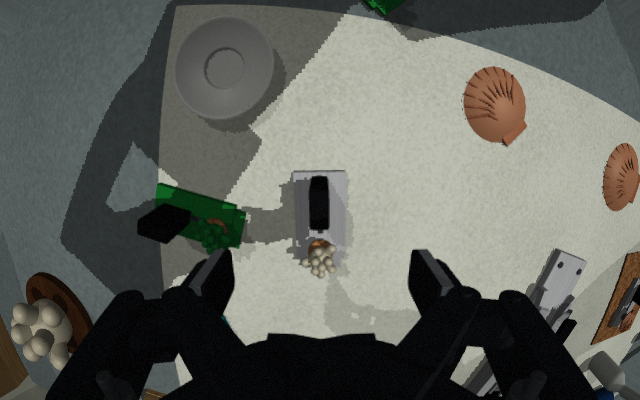

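The wrist view shows the coral carrier (block at (319,203), coral at (320,260)), with grey plate and white coral. The green look-alike on the left at (200,215) is outside the finger path. I close the fingers partly and descend.

>>> arm_command:
  translation:
    - [-0.008,-0.002,0]
    - [0,0,0]
    - [0,0,-0.03]
    - [0,0,-0.03]
    - [0,0,-0.025]
    - [0,0,-0.009]
    - [0,0,0]
    - [0,0,0]
  rotation:
    - [0,0,0.003]
    - [0,0,0]
    - [0,0,0]
    - [0,0,0]
    - [0,0,0]
    - [0,0,0]
    - [0,0,0]
    - [0,0,0]
  hand: [0.45,0.45,0.45,0.45,0.45,0.45,1,1]
  force: 40

```text
time_s: 14.35
tool_pos: [0.4625, -0.2663, 0.0266]
ee_rot: [-0.071, 0.997, -0.001, 0.001]
wrist_force: [0.7, -0.0, -1.5]
gripper_width: 0.159
grasp_force: 43.4
```

>>> arm_command:
  translation:
    - [0,0,0]
    - [0,0,0]
    - [0,0,0]
    - [0,0,0.01]
    - [0,0,0.03]
    - [0,0,0.03]
    - [0,0,0]
    - [0,0,0]
  rotation:
    - [0,0,0]
    - [0,0,0]
    - [0,0,0]
    - [0,0,0]
    - [0,0,0]
    - [0,0,0]
    - [0,0,0]
    - [0,0,0]
  hand: [1,1,1,1,1,1,1,1]

```text
time_s: 15.35
tool_pos: [0.4611, -0.2653, 0.0944]
ee_rot: [-0.071, 0.997, 0.0, -0.0]
wrist_force: [-1.0, -0.0, -2.5]
gripper_width: 0.155
grasp_force: 43.3
```

>>> arm_command:
  translation:
    - [0.0025,0.0394,0]
    - [0.0025,0.0394,0]
    - [0.0025,0.0394,0]
    - [0.0025,0.0394,0]
    - [0.0025,0.0394,0]
    - [0.0025,0.0394,0]
    - [0.0025,0.0394,0]
    - [0.0025,0.0394,0]
  rotation:
    - [0,0,-0.04]
    - [0,0,-0.04]
    - [0,0,-0.04]
    - [0,0,-0.04]
    - [0,0,-0.04]
    - [0,0,-0.04]
    - [0,0,-0.041]
    - [0,0,-0.041]
  hand: [1,1,1,1,1,1,1,1]

```text
time_s: 16.35
tool_pos: [0.4801, 0.0508, 0.0934]
ee_rot: [0.09, 0.996, -0.0, -0.002]
wrist_force: [0.6, -0.5, -1.1]
gripper_width: 0.158
grasp_force: 43.3
```

>>> arm_command:
  translation:
    - [0,0,0]
    - [0,0,-0.02]
    - [0,0,-0.015]
    - [0,0,-0.01]
    - [0,0,-0.005]
    - [0,0,0]
    - [0,0,0]
    - [0,0,0]
  rotation:
    - [0,0,0]
    - [0,0,0]
    - [0,0,0]
    - [0,0,0]
    - [0,0,0]
    - [0,0,0]
    - [0,0,0]
    - [0,0,0]
  hand: [1,1,1,1,1,1,1,1]

```text
time_s: 17.35
tool_pos: [0.4822, 0.0495, 0.0459]
ee_rot: [0.09, 0.996, 0.0, 0.001]
wrist_force: [0.3, 0.7, -2.3]
gripper_width: 0.156
grasp_force: 43.3
```

```bash
python3 - <<'E'
from h import *
s=observe();print(s["tool_pos"],2*np.degrees(np.arctan2(s["ee_rot"][0],s["ee_rot"][1])),R.from_quat(s["ee_rot"]).as_matrix()[:,2],s["wrist_force"])
p,d=read_camera("scene");cv2.imwrite("pics/s5.png",cv2.resize(p[190:290,240:370],None,fx=6,fy=6,interpolation=cv2.INTER_CUBIC)[:,:,::-1])
E
```

```text
[0.48215571 0.04952364 0.04592657] 10.296390119301064 [ 1.16157687e-03 -4.74941372e-05 -9.99999324e-01] [ 0.27435516  0.673242   -2.28395879]
```

View pics/s5.png

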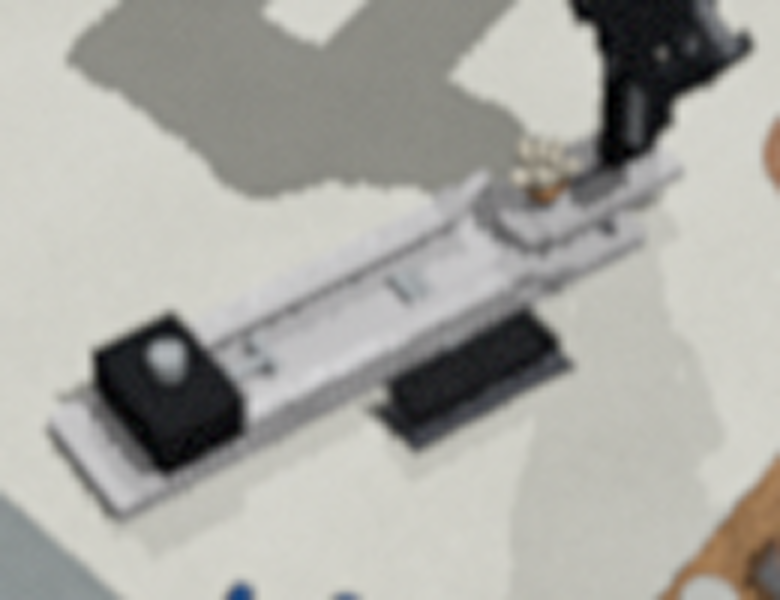

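The coral carrier sits over the landing, nose at about (520,235) and in line with the channel, just short of the lips. The rail is empty and the catch step shows at (405,288). I lower it to the floor.

>>> arm_command:
  translation:
    - [0,0,-0.004]
    - [0,0,-0.001]
    - [0,0,-0.001]
    - [0,0,-0.001]
    - [0,0,0]
    - [0,0,0]
    - [0,0,0]
    - [0,0,0]
  rotation:
    - [0,0,0]
    - [0,0,0]
    - [0,0,0]
    - [0,0,0]
    - [0,0,0]
    - [0,0,0]
    - [0,0,0]
    - [0,0,0]
  hand: [1,1,1,1,1,1,1,1]

```text
time_s: 18.4
tool_pos: [0.4819, 0.0495, 0.0385]
ee_rot: [0.09, 0.996, 0.0, 0.0]
wrist_force: [-0.0, -0.6, 1.4]
gripper_width: 0.156
grasp_force: 43.7
```

>>> arm_command:
  translation:
    - [0.0049,-0.0009,0]
    - [0.0049,-0.0009,0]
    - [0.0049,-0.0009,0]
    - [0.0049,-0.0009,0]
    - [0.0049,-0.0009,0]
    - [0.0049,-0.0009,0]
    - [0.0049,-0.0009,0]
    - [0.0049,-0.0009,0]
  rotation:
    - [0,0,0]
    - [0,0,0]
    - [0,0,0]
    - [0,0,0]
    - [0,0,0]
    - [0,0,0]
    - [0,0,0]
    - [0,0,0]
  hand: [1,1,1,1,1,1,1,1]

```text
time_s: 19.4
tool_pos: [0.5213, 0.0426, 0.0385]
ee_rot: [0.09, 0.996, 0.0, 0.0]
wrist_force: [-3.3, 2.2, 6.5]
gripper_width: 0.155
grasp_force: 44.4
```

>>> arm_command:
  translation:
    - [0.0049,-0.0006,0.0004]
    - [0.0049,-0.0009,0]
    - [0.0049,-0.0009,0]
    - [0.0049,-0.0009,0]
    - [0.0049,-0.0009,0]
    - [0.0049,-0.0009,0]
    - [0.0049,-0.0009,0]
    - [0.0049,-0.0009,0]
  rotation:
    - [0,0,0]
    - [0,0,0]
    - [0,0,0]
    - [0,0,0]
    - [0,0,0]
    - [0,0,0]
    - [0,0,0]
    - [0,0,0]
  hand: [1,1,1,1,1,1,1,1]

```text
time_s: 20.4
tool_pos: [0.5603, 0.0355, 0.0386]
ee_rot: [0.09, 0.996, 0.0, -0.0]
wrist_force: [-1.7, 5.2, 1.9]
gripper_width: 0.155
grasp_force: 43.8
```

```bash
python3 - <<'E'
from h import *
for f,c,y,zt in(("w3",(.552,.2723),-10.3,.012),("w4",(.464,-.2655),8.2,.008)):
    z=np.load(f+".npz");W=z["W"];e=np.array([np.cos(np.radians(y)),np.sin(np.radians(y))])
    D=W[...,:2]-c;a=D@e;l=D@np.array([-e[1],e[0]])
    m=(abs(l)<.019)&(abs(W[...,2]-zt)<.003)&(abs(a)<.1)
    print(f,np.round(np.percentile(a[m],[0,1,99,100]),4))
E
```

```text
w3 [-0.022  -0.0218  0.0395  0.0424]
w4 [-0.0181 -0.0178  0.0707  0.0732]
```

>>> arm_command:
  translation:
    - [0.0049,0,0]
    - [0.0049,-0.0008,0]
    - [0.0049,-0.0009,0]
    - [0.0049,-0.0009,0]
    - [0,0,0]
    - [0,0,0]
    - [0,0,0]
    - [0,0,0]
  rotation:
    - [0,0,0]
    - [0,0,0]
    - [0,0,0]
    - [0,0,0]
    - [0,0,0]
    - [0,0,0]
    - [0,0,0]
    - [0,0,0]
  hand: [1,1,1,1,1,1,1,1]

```text
time_s: 21.4
tool_pos: [0.5796, 0.0328, 0.0387]
ee_rot: [0.09, 0.996, -0.0, 0.0]
wrist_force: [-0.4, -0.5, -0.3]
gripper_width: 0.155
grasp_force: 43.6
```

>>> arm_command:
  translation:
    - [0.0049,-0.0009,0]
    - [0.0049,-0.0009,0]
    - [0.0049,-0.0009,0]
    - [0.0049,-0.0009,0]
    - [0.0049,-0.0009,0]
    - [0,0,0]
    - [0,0,0]
    - [0,0,0]
  rotation:
    - [0,0,0]
    - [0,0,0]
    - [0,0,0]
    - [0,0,0]
    - [0,0,0]
    - [0,0,0]
    - [0,0,0]
    - [0,0,0]
  hand: [1,1,1,1,1,1,1,1]

```text
time_s: 22.4
tool_pos: [0.6041, 0.0283, 0.0387]
ee_rot: [0.09, 0.996, -0.0, 0.0]
wrist_force: [1.0, -0.4, 1.2]
gripper_width: 0.157
grasp_force: 43.6
```

>>> arm_command:
  translation:
    - [0.002,-0.0004,0]
    - [0.002,-0.0004,0]
    - [0.002,-0.0004,0]
    - [0.002,-0.0004,0]
    - [0,0,0]
    - [0,0,0]
    - [0,0,0]
    - [0,0,0]
  rotation:
    - [0,0,0]
    - [0,0,0]
    - [0,0,0]
    - [0,0,0]
    - [0,0,0]
    - [0,0,0]
    - [0,0,0]
    - [0,0,0]
  hand: [1,1,1,1,1,1,1,1]

```text
time_s: 23.4
tool_pos: [0.612, 0.0268, 0.0387]
ee_rot: [0.09, 0.996, 0.0, -0.0]
wrist_force: [-3.5, 0.7, 3.4]
gripper_width: 0.16
grasp_force: 44.0
```

>>> arm_command:
  translation:
    - [0.002,-0.0004,0]
    - [0.002,-0.0004,0]
    - [0.002,-0.0003,0]
    - [0.002,-0.0004,0]
    - [0,0,0]
    - [0,0,0]
    - [0,0,0]
    - [0,0,0]
  rotation:
    - [0,0,0]
    - [0,0,0]
    - [0,0,0]
    - [0,0,0]
    - [0,0,0]
    - [0,0,0]
    - [0,0,0]
    - [0,0,0]
  hand: [1,1,1,1,1,1,1,1]

```text
time_s: 24.4
tool_pos: [0.6202, 0.0252, 0.0387]
ee_rot: [0.09, 0.996, 0.0, 0.0]
wrist_force: [-3.8, 1.0, 2.1]
gripper_width: 0.153
grasp_force: 44.0
```

>>> arm_command:
  translation:
    - [0.001,-0.0002,0]
    - [0.001,-0.0002,0]
    - [0.001,-0.0002,0]
    - [0.001,-0.0002,0]
    - [0,0,0]
    - [0,0,0]
    - [0,0,0]
    - [0,0,0]
  rotation:
    - [0,0,0]
    - [0,0,0]
    - [0,0,0]
    - [0,0,0]
    - [0,0,0]
    - [0,0,0]
    - [0,0,0]
    - [0,0,0]
  hand: [1,1,1,1,1,1,1,1]

```text
time_s: 25.4
tool_pos: [0.6239, 0.0245, 0.0387]
ee_rot: [0.09, 0.996, 0.0, -0.0]
wrist_force: [-4.9, 2.8, 4.5]
gripper_width: 0.154
grasp_force: 44.1
```

>>> arm_command:
  translation:
    - [0.001,0.0001,0]
    - [0,0,0]
    - [0.001,-0.0001,0]
    - [0,0,0]
    - [0,0,0]
    - [0,0,0]
    - [0,0,0]
    - [0,0,0]
  rotation:
    - [0,0,0]
    - [0,0,0]
    - [0,0,0]
    - [0,0,0]
    - [0,0,0]
    - [0,0,0]
    - [0,0,0]
    - [0,0,0]
  hand: [1,1,1,1,1,1,1,1]

```text
time_s: 26.4
tool_pos: [0.6258, 0.0243, 0.0387]
ee_rot: [0.09, 0.996, -0.0, -0.0]
wrist_force: [-6.4, 1.1, 4.9]
gripper_width: 0.155
grasp_force: 44.2
```

>>> arm_command:
  translation:
    - [0.001,-0.0002,0]
    - [0,0,0]
    - [0,0,0]
    - [0,0,0]
    - [0,0,0]
    - [0,0,0]
    - [0,0,0]
    - [0,0,0]
  rotation:
    - [0,0,0]
    - [0,0,0]
    - [0,0,0]
    - [0,0,0]
    - [0,0,0]
    - [0,0,0]
    - [0,0,0]
    - [0,0,0]
  hand: [1,1,1,1,1,1,1,1]

```text
time_s: 27.4
tool_pos: [0.6267, 0.0241, 0.0387]
ee_rot: [0.09, 0.996, -0.0, -0.0]
wrist_force: [-6.5, 1.3, 4.6]
gripper_width: 0.157
grasp_force: 44.2
```

```bash
cat >> h.py <<'E'
def padz(p,d):
    P=cloud("scene",d);D=P[...,:2]-[.5768,.0317];e=np.array([.9837,-.1800]);a=D@e;l=D@np.array([.18,.9837])
    m=(a>.01)&(a<.068)&(abs(l-.058)<.007)&(P[...,2]<.04)
    return m.sum(),np.round(np.median(P[m][:,2]),4)
E
python3 - <<'E'
from h import *
z=np.load("scene0.npz");print(padz(z["p"],z["d"]))
for i in range(3): print(padz(*read_camera("scene")))
E
```

```text
(np.int64(96), np.float64(0.0244))
(np.int64(83), np.float64(0.0195))
(np.int64(86), np.float64(0.0187))
(np.int64(85), np.float64(0.0192))
```

The pad reads 19 mm against 24.4 mm when up, so the catch is still pressed down. I continue in small steps.

>>> arm_command:
  translation:
    - [0.001,-0.0002,0]
    - [0,0,0]
    - [0,0,0]
    - [0,0,0]
    - [0,0,0]
    - [0,0,0]
    - [0,0,0]
    - [0,0,0]
  rotation:
    - [0,0,0]
    - [0,0,0]
    - [0,0,0]
    - [0,0,0]
    - [0,0,0]
    - [0,0,0]
    - [0,0,0]
    - [0,0,0]
  hand: [1,1,1,1,1,1,1,1]

```text
time_s: 28.55
tool_pos: [0.6277, 0.024, 0.0387]
ee_rot: [0.09, 0.996, -0.0, -0.0]
wrist_force: [-6.0, 1.1, 4.9]
gripper_width: 0.159
grasp_force: 44.2
```

```bash
python3 - <<'E'
from h import *
for i in range(2): print(padz(*read_camera("scene")))
E
```

```text
(np.int64(86), np.float64(0.0192))
(np.int64(81), np.float64(0.0192))
```

>>> arm_command:
  translation:
    - [0.001,-0.0002,0]
    - [0,0,0]
    - [0,0,0]
    - [0,0,0]
    - [0,0,0]
    - [0,0,0]
    - [0,0,0]
    - [0,0,0]
  rotation:
    - [0,0,0]
    - [0,0,0]
    - [0,0,0]
    - [0,0,0]
    - [0,0,0]
    - [0,0,0]
    - [0,0,0]
    - [0,0,0]
  hand: [1,1,1,1,1,1,1,1]

```text
time_s: 29.65
tool_pos: [0.6287, 0.0237, 0.0387]
ee_rot: [0.09, 0.996, -0.0, -0.001]
wrist_force: [-6.3, 0.4, 6.3]
gripper_width: 0.152
grasp_force: 44.2
```

```bash
python3 - <<'E'
from h import *
for i in range(2): print(padz(*read_camera("scene")))
E
```

```text
(np.int64(85), np.float64(0.0195))
(np.int64(80), np.float64(0.0193))
```

>>> arm_command:
  translation:
    - [0.001,-0.0002,0]
    - [0,0,0]
    - [0,0,0]
    - [0,0,0]
    - [0,0,0]
    - [0,0,0]
    - [0,0,0]
    - [0,0,0]
  rotation:
    - [0,0,0]
    - [0,0,0]
    - [0,0,0]
    - [0,0,0]
    - [0,0,0]
    - [0,0,0]
    - [0,0,0]
    - [0,0,0]
  hand: [1,1,1,1,1,1,1,1]

```text
time_s: 30.75
tool_pos: [0.6298, 0.0235, 0.0386]
ee_rot: [0.09, 0.996, -0.0, -0.0]
wrist_force: [-5.2, 1.4, 3.5]
gripper_width: 0.157
grasp_force: 44.0
```

```bash
python3 - <<'E'
from h import *
for i in range(2): print(padz(*read_camera("scene")))
E
```

```text
(np.int64(88), np.float64(0.0243))
(np.int64(90), np.float64(0.0247))
```

>>> arm_command:
  translation:
    - [0.001,-0.0002,0]
    - [0,0,0]
    - [0,0,0]
    - [0,0,0]
    - [0,0,0]
    - [0,0,0]
    - [0,0,0]
    - [0,0,0]
  rotation:
    - [0,0,0]
    - [0,0,0]
    - [0,0,0]
    - [0,0,0]
    - [0,0,0]
    - [0,0,0]
    - [0,0,0]
    - [0,0,0]
  hand: [1,1,1,1,1,1,1,1]

```text
time_s: 31.85
tool_pos: [0.6306, 0.0234, 0.0386]
ee_rot: [0.09, 0.996, -0.0, -0.001]
wrist_force: [-6.9, 0.7, 5.1]
gripper_width: 0.161
grasp_force: 44.2
```

```bash
python3 - <<'E'
from h import *
for i in range(2): print(padz(*read_camera("scene")))
E
```

```text
(np.int64(83), np.float64(0.0243))
(np.int64(92), np.float64(0.025))
```

The pad is back up at 24.5 mm, so the catch has clicked, with about 7 N at most. I let go and withdraw.

>>> arm_command:
  translation:
    - [0,0,0]
    - [0,0,0]
    - [0,0,0]
    - [0,0,0]
    - [0,0,0.01]
    - [0,0,0.05]
    - [0,0,0.05]
    - [0,0,0.03]
  rotation:
    - [0,0,0]
    - [0,0,0]
    - [0,0,0]
    - [0,0,0]
    - [0,0,0]
    - [0,0,0]
    - [0,0,0]
    - [0,0,0]
  hand: [0,0,0,0,0,0,0,0]

```text
time_s: 32.95
tool_pos: [0.6326, 0.0234, 0.1832]
ee_rot: [0.09, 0.996, 0.0, 0.002]
wrist_force: [0.5, 0.2, 0.3]
gripper_width: 1.0
grasp_force: 0.0
```

```bash
python3 - <<'E'
from h import *
s,p,W=wrist("w6");print(s["tool_pos"],s["wrist_force"])
n=np.hypot(W[...,0]-.632,W[...,1]-.024)<.05
blob(W,n&(W[...,2]>.064)&(W[...,2]<.076),"block")
print(padz(*read_camera("scene")))
E
```

```text
[0.63256144 0.02335505 0.1832202 ] [0.54353548 0.22269375 0.32673466]
block 541 [0.6308 0.0237 0.0704] rect mm [631.3  24. ] [13.7 30.2] 79.3
(np.int64(85), np.float64(0.0243))
```

View pics/w6.png

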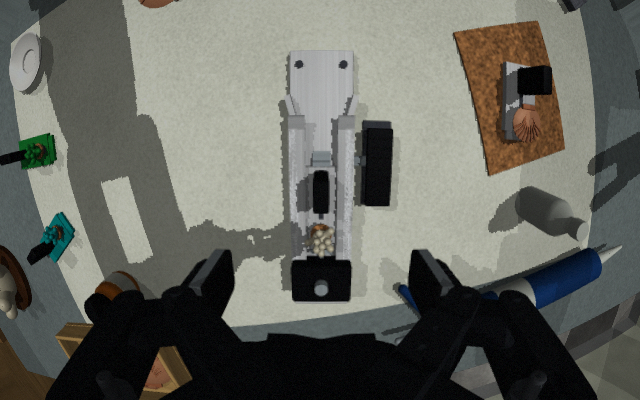

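The coral carrier is home in the rail, with its block at (321,190) and the catch step up behind its tail at (321,158). The scallop carrier lies flat on the mat at (520,105), and the bystanders look undisturbed.

```bash
python3 -c "
from rig import close_job
print(close_job())"
```

```text
the job is handed in; nothing more can be done
None
```

The job is handed in at about 33 s: the scallop carrier lies flat on the mat, the coral carrier is latched home with the catch up behind it (about 7 N push at most in the readings), and the loose shells, glue bottle and amber jar were not touched.

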